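# Start a large coffee on the capsule machine

## Task

The capsule is in and the cup is under the outlet of the coffee machine. With closed fingertips, gently push the water tank's lid fully shut and the raised lever fully down, in either order, then press the large-cup button (the bigger of the two) and let it come back up. Only push: do not press the small-cup button, do not force the lid or lever further open, and leave the cup, jar, mug and capsule carton where they stand.

Things in the scene. Friction and masses are not known exactly. Their poses are not given: they have to be found in the camera images.
- machine: Black capsule coffee machine, 338 x 134 x 206 mm, fixed on the desk, front roughly towards the robot's right. Origin: on the desk under its middle; -x to its front (drip tray, outlet), +x to its rear, z up. Along its x: drip tray -172 to -60 mm (35 high), brew head and column -135 to 45 (flat black top at z 190), clear water tank 45 to 165 (rim at z 195).
- lever (a joint): Aluminium U-shaped lever over the brew head: 0 = fully down (closed), grows as its front end is raised and swings back; starts raised between 1.05 and 1.45 rad; stop at 1.7. It stays where it is left (friction about 0.3 N m, so about 3 N at the bar). It turns about the machine's y axis at point lever_hinge.
- lever_hinge (a point): Point on the lever's hinge axis in the machine's middle plane, fixed to the machine at its x -5, y 0, z 182 mm. Axes as the machine's.
- lever_bar (a point): Middle of the outer face (top when closed) of the lever's grip bar, the face to push; moves with the lever. Closed, it lies 115 mm in front of (machine -x) and 24 mm above lever_hinge. Bar 132 mm long across the machine, 18 wide, 14 thick. Raised, this face looks rearwards over the buttons: push it from there, forwards and down. z axis: its outward normal.
- tank_lid (a joint): White flat lid of the water tank, hinged at the machine's rear end: 0 = shut on the rim, grows as its front edge is raised; starts between 0.85 and 1.35 rad; stop at 1.7. It stays where it is left (friction about 0.07 N m, about 1 N to push). It turns about the machine's y axis at point lid_hinge.
- lid_hinge (a point): Point on the lid's hinge axis in the machine's middle plane, fixed to the machine at its x 163, y 0, z 197 mm. Axes as the machine's.
- lid_edge (a point): Middle of the lid's free front edge, on its outer (top) face; moves with the lid. Shut, it lies 120 mm in front of (machine -x) and 4 mm above lid_hinge. Lid 106 mm wide, 6 thick; its outer face, 4 mm off the hinge axis, looks up and rearwards when open: push it from there. z axis: its outward normal.
- large_button (a joint): Large-cup button: travel 0 (up) to 0.005 m (fully pressed), spring about 1.2 N per mm (6 N fully down); counts as pressed beyond 0.003; comes back up by itself.
- large_button_top (a point): Centre of the top of the large-cup button: round, white with a brown dot, 26 mm across, 8 mm above the black top, between the lever hinge and the tank, at the machine's x 22, y +24, z 198 mm.
- small_button (a joint): Small-cup button, not to be pressed: travel 0 (up) to 0.005 m.
- small_button_top (a point): Centre of the top of the small-cup button: round, white with a brown dot, 16 mm across, 8 mm above the black top, at the machine's x 22, y -24, z 198 mm.
- cup: White coffee cup, 68 mm across, 65 mm high, loose on the drip tray under the outlet. Origin: centre of its underside.
- jar: Brown glass sugar jar with steel cap, 72 mm across, 95 mm high, standing beside the machine. Origin: centre of its underside.
- mug: Blue mug, 80 mm across plus handle, 92 mm high, standing beside the machine. Origin: centre of its underside.
- sleeve: Carton of capsules lying on the desk on the machine's +y side, 140 x 37 x 37 mm, brown with a purple band. Origin: centre of its underside, x along its length.

How it is judged (in metres and radians):
On the way, in this order (a step that is already met when the one before it is completed fails the run):
1. tank lid shut and lever fully down (either order) (value of joint each of tank_lid, lever below 0.05 rad), for 0.2 s.
2. then the large-cup button is pressed (value of joint large_button above 0.003 m), for 0.05 s.
At the end, for the whole second after the job is handed in: Tank lid and lever shut to within 0.05 rad (3 degrees), both buttons back up, the cup upright within 20 mm of where it stood under the outlet, the jar, mug and carton within 30 mm of where they stood (all of step 1 and value of joint each of large_button, small_button below 0.001 m and distance of cup from where it was at the start of the episode below 0.02 m and angle between cup's own z axis and vertical below 0.2 rad and linear speed of cup below 0.02 m/s and distance of each of jar, mug, sleeve from where it was at the start of the episode below 0.03 m); the robot touches nothing.
It fails at once if the small-cup button pressed, or the large one while the lever is up or the tank lid open ((value of joint large_button above 0.003 m and value of joint any of lever, tank_lid above 0.1 rad) or value of joint small_button above 0.003 m).
It fails at once if the lid or lever forced further open than it can have stood at the start (value of joint lever above 1.6 rad or value of joint tank_lid above 1.55 rad).
It fails at once if the machine rammed or squeezed with more than 80 N (contact force between the fingers and machine above 80 N).
It fails at once if the cup lifted, shifted by more than 20 mm or tipped (distance of cup from where it was at the start of the episode above 0.02 m or angle between cup's own z axis and vertical above 0.3 rad).
It fails at once if the jar, mug or carton lifted or shifted by more than 30 mm, or knocked over (distance of any of jar, mug, sleeve from where it was at the start of the episode above 0.03 m or angle between any of jar, mug's own z axis and vertical above 0.4 rad).
It also fails if it takes over 58 s, if anything falls off the work surface, if the arm or the gripper's body presses on something with over 40 N, if the wrist force passes 120 N, or if a joint passes its speed limit or range.

## Robot

A 7-joint arm with a two-finger parallel gripper is mounted at the origin on the work surface. World frame = base frame: x ahead of the robot, y to its left, z up, the work surface at z = 0. Lengths are in mm, angles in rad, forces in N, time in s.
With the tool pointing down it reaches from about 425 to 875 mm from the base axis. Payload 4.7 kg.
Tool frame: the origin (TCP) lies at the very end of the fingers, on their centre line; the grasp point (between the pads) lies 19 mm behind it; z points along the fingers, y is the line along which they close (so a half turn about z gives the same grasp; the last joint's range is limited). The gripper opens to 87 mm and grips with 3 to 60 N. Pads are 19 mm wide; open, the fingers measure 117 mm over their backs; the gripper's body (75 mm by 190 mm) begins 51 mm behind the grasp point.
Start: joints at [-1.137, 0.321, -0.07, 1.45, 0.023, 1.371, -0.057], TCP at [264.957, 593.572, 182.987] pointing down, gripper open.
Joint ranges: [-2.86, 2.86], [-0.3, 2.09], [-1.38, 1.24], [0.06, 2.45], [-1.56, 4.7], [0.09, 2.05], [-2.69, 2.69]. Speed limits (rad/s): [2.57, 2.57, 3.14, 3.14, 3.14, 3.14, 3.14].

## Interface

Orientations are given as a 3x3 rotation matrix whose columns are the frame's x, y, z axes.
In Python, from station import sensors, imaging, robot gives the robot as it stands.
- The arm moves only by the tool play_rows, never from a script. Its arguments are lists of equal length, an entry for each row: "dp": the shift along the tool's x, y, z in cm, a list of three; "yaw": the turn about the tool's z in degrees; "hand": the opening, from 0 (shut) to 1 (fully open). A call has 1 to 8 rows; each row shifts and turns the commanded pose from where the row before left it, along the tool's axes as they then stand; what a row does not reach is not made up. A row lasts 1/12 s, in which the tool goes at most 41.7 mm and 7.16 degrees, less where a joint would pass 70% of its speed; a pose out of reach is approached as far as the arm can. A call with a gripper value outside its range is refused whole. The fingers move at their own pace and stop on an object; "squeeze" is the grip in N (left out, the last holds). Time passes only in rows, so rows that do not move let the fingers close. It gives the time, the measured TCP pose, the force, the opening and the grip force at its end, in the units of the state.
- sensors.state(): the state, without advancing time (a new reading comes with each control period).
- imaging.get_image(name): name is "scene" or "top" or "wrist"; returns the picture (400x640x3 uint8, blue, green, red); there is no depth.
- imaging.camera_model(name): a dict with "intrinsics" (3x3 intrinsics, pixels), "R" (3x3) and "t" (3): a world point X has camera coordinates R X + t; the wrist camera has in their place "tool_from_camera" (4x4, takes a point from camera to tool coordinates, whose origin is the TCP and whose axes are the flange's). Camera axes: x right, y down, z forward; pixel columns grow to the right and rows downward; lengths in mm; the calibration is good to about 2 mm. A picture is of the moment at which its call begins: read the wrist's pose just before it. camera_model takes no time and is no camera call.
- robot.job_done(): hands the job in; it is judged then, once.
Trained networks look in the newest picture that a camera, given by its name, has taken for a name from the list of things; names that differ only in an ending like _2 or _b are one class to them, and where a whole thing is asked for, a point or a joint stands for the part that bears it (a point fixed in the world has none). Each returns a list of dicts, best first, with "score" (0 to 1); they miss things now and then, are a little off and sometimes report something else, mostly with a low value. They report only what shows in the picture. A call takes as long as a camera call.
- imaging.spot_in(camera, name): "rect" ([left, top, right, bottom] in pixels, round what is visible of it).
- imaging.silhouettes(camera, name): "region" (400x640 bool, what is visible of it) and "rect" ([left, top, right, bottom] in pixels, round what is visible of it).
- imaging.spot_point(camera, name): "point" ([column, row] in pixels: a listed point, or the origin of a listed thing).
The state is a dict: "clock": time; "joints": joint angles; "qvel": joint speeds; "effort": joint torques, N m; "ee_pos": TCP position; "ee_rot": TCP orientation; "contact_force": force on the tool from outside, world axes, zero at the start; "moment": the same for the moment, N m; "finger_gap": opening from 0.0 (shut) to 1.0 (fully open); "gripper_force": force on a finger pad.
Only numpy, scipy, OpenCV 4.12 (cv2) and the standard library are available. Lean on these libraries where they do the work, as an engineer would, in place of code of your own. Each camera call takes 0.05 s, during which the arm holds its last target. There are 200 camera calls.

## Working session

There is one attempt and no reset: what is moved stays moved. The work goes in short steps, Python scripts to look and compute and a tool call to move; the robot and the scene stay as the last step left them, time stands still between calls to the robot, and variables do not carry over. Pictures are saved under pics/ and viewed, at most 10 in all, crops included, and the job is handed in when it is done.

Besides the shell and the picture viewer there is one more tool, called after ">>>" in YAML: its name, and indented under it one key for each argument. play_rows: Moves the arm, as the interface text tells. Its arguments: {"type":"object","properties":{"dp":{"type":"array","items":{"type":"array","items":{"type":"number"}}},"yaw":{"type":"array","items":{"type":"number"}},"hand":{"type":"array","items":{"type":"number"}},"squeeze":{"type":"number"}},"required":["dp","yaw","hand"]}

```bash
mkdir -p pics
cat > h.py <<'E'
import numpy as np,cv2
from station import sensors,imaging,robot
E
python3 - <<'E'
from h import *
s=sensors.state();print(s['clock'],s['ee_pos'],np.round(s['ee_rot'],3).tolist(),s['finger_gap'])
for c in('scene','top'):
    im=imaging.get_image(c);cv2.imwrite(f'pics/{c}0.png',im)
    m=imaging.camera_model(c);print(c,np.round(m['intrinsics'],1).tolist(),np.round(m['R'],3).tolist(),np.round(m['t'],1).tolist())
    for n in('machine','lever_hinge','lever_bar','lid_hinge','lid_edge','large_button_top','small_button_top','cup','jar','mug','sleeve'):
        r=imaging.spot_point(c,n);print(n,[(np.round(q['point'],1).tolist(),round(q['score'],2)) for q in r[:2]])
E
```

```text
0.0 [264.6855973  592.96580426 181.86128409] [[-0.913, 0.407, -0.001], [0.407, 0.913, -0.002], [-0.0, -0.002, -1.0]] 0.9983717697456621
scene [[403.0, 0.0, 318.7], [0.0, 403.0, 204.9], [0.0, 0.0, 1.0]] [[0.495, 0.869, 0.002], [0.749, -0.426, -0.507], [-0.439, 0.253, -0.862]] [-301.7, -324.6, 1172.5]
machine [([299.8, 262.5], 0.88), ([342.4, 206.1], 0.34)]
lever_hinge [([298.1, 226.5], 0.68)]
lever_bar [([293.3, 188.4], 0.73)]
lid_hinge [([255.5, 162.1], 0.82)]
lid_edge [([246.7, 131.1], 0.59)]
large_button_top []
small_button_top []
cup [([329.1, 299.9], 0.66)]
jar [([344.2, 208.1], 0.93), ([297.5, 225.1], 0.46)]
mug [([393.0, 269.7], 0.81)]
sleeve [([230.1, 278.9], 0.77)]
top [[367.4, 0.0, 319.0], [0.0, 367.4, 199.2], [0.0, 0.0, 1.0]] [[0.009, -1.0, -0.02], [-0.999, -0.008, -0.05], [0.05, 0.02, -0.999]] [46.7, 544.4, 882.2]
machine [([373.2, 169.8], 0.44)]
lever_hinge [([361.7, 171.2], 0.6)]
lever_bar [([373.3, 170.2], 0.85)]
lid_hinge [([372.0, 258.6], 0.96)]
lid_edge [([376.4, 250.6], 0.58)]
large_button_top [([375.8, 186.2], 0.41)]
small_button_top [([351.8, 187.5], 0.52)]
cup []
jar [([290.7, 213.0], 0.58)]
mug [([287.3, 132.2], 0.58)]
sleeve [([417.6, 201.3], 0.91)]
```

View pics/scene0.png

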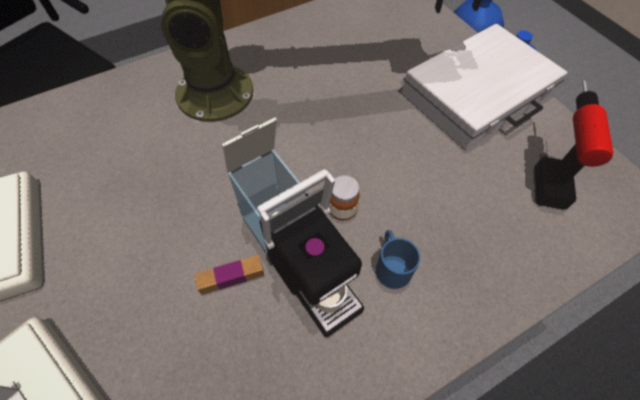

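View pics/top0.png

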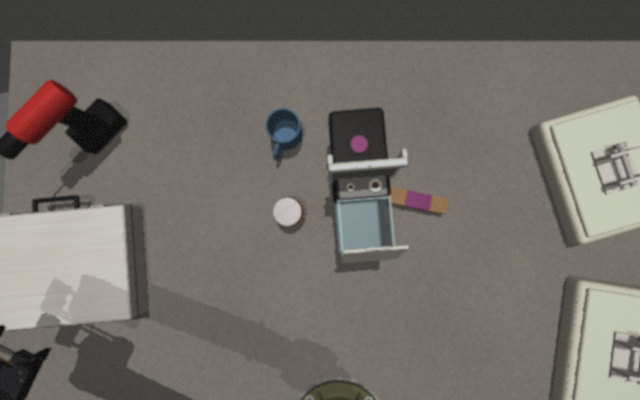

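The pictures show the machine at about top (363,185), with its front facing image-up (world +x). The lever bar is at row 162 and the open lid's edge at row 250. The large button is at (376,185), the small one at (351,187), and the carton is to the right. Next I fit the pose.

```bash
cat >> h.py <<'E'
from scipy.optimize import least_squares
def proj(c,X):
    m=imaging.camera_model(c);p=m['intrinsics']@(m['R']@X+m['t']);return p[:2]/p[2]
def loc(n,lev,lid):
    if n=='lever_bar':
        c,s=np.cos(lev),np.sin(lev);return np.array([-5-(115*c-24*s),0,182+115*s+24*c])
    if n=='lid_edge':
        c,s=np.cos(lid),np.sin(lid);return np.array([163-(120*c-4*s),0,197+120*s+4*c])
    return np.array({'lever_hinge':[-5,0,182],'lid_hinge':[163,0,197],'large_button_top':[22,24,198],'small_button_top':[22,-24,198],'machine':[0,0,0]}[n],float)
def world(p,v): 
    c,s=np.cos(p[2]),np.sin(p[2]);return np.array([p[0]+c*v[0]-s*v[1],p[1]+s*v[0]+c*v[1],v[2]])
E
python3 - <<'E'
from h import *
N=('lever_hinge','lever_bar','lid_hinge','lid_edge','large_button_top','small_button_top')
obs=[('scene','machine',[299.8,262.5])]
for c in('scene','top'):
    imaging.get_image(c)
    for n in N:
        r=imaging.spot_point(c,n)
        if r:obs.append((c,n,r[0]['point']))
f=lambda p:np.concatenate([proj(c,world(p,loc(n,p[3],p[4])))-o for c,n,o in obs])
s=least_squares(f,[580,-50,3.1,1.25,1.1],loss='soft_l1',f_scale=1.5,x_scale=[10,10,.1,.1,.1])
print(np.round(s.x,3))
for (c,n,o),r in zip(obs,f(s.x).reshape(-1,2)):print(c,n,np.round(r,1))
for n in N:print(n,np.round(world(s.x,loc(n,*s.x[3:])),1))
# known-height checks
def ray(c,uv,z):
    m=imaging.camera_model(c);d=m['R'].T@np.linalg.inv(m['intrinsics'])@[*uv,1];C=-m['R'].T@m['t'];return C+d*(z-C[2])/d[2]
for uv,z in(((376,185),198),((351,187),198),((291,212),95),((284,130),92),((418,201),37)):print(uv,np.round(ray('top',uv,z)))
E
```

```text
[581.228 -35.032   3.243   1.423   1.32 ]
scene machine [-0.8 -1.7]
scene lever_hinge [-1.1  1.1]
scene lever_bar [0.1 1.5]
scene lid_hinge [-4.6  2. ]
scene lid_edge [ 1.  -0.3]
scene large_button_top [24.4 58.9]
scene small_button_top [-45.7  -6.7]
top lever_hinge [-1.6  2.6]
top lever_bar [-4.6  1.1]
top lid_hinge [-1.1  0.1]
top lid_edge [-0.9  0.3]
top large_button_top [ 1.1 -1. ]
top small_button_top [ 2.1 -2.8]
lever_hinge [586.2 -34.5 182. ]
lever_bar [579.5 -35.2 299.3]
lid_hinge [419.1 -51.6 197. ]
lid_edge [444.8 -49.  314.2]
large_button_top [561.8 -61.1 198. ]
small_button_top [556.9 -13.4 198. ]
(376, 185) [563. -63. 198.]
(351, 187) [559. -14. 198.]
(291, 212) [511. 111.  95.]
(284, 130) [696. 130.  92.]
(418, 201) [ 540. -183.   37.]
```

>>> play_rows:
  dp:
    - [0,0,-3.6]
    - [0,0,-3.6]
    - [0,0,-3.6]
    - [0,0,-3.6]
    - [0,0,-3.6]
    - [0,0,0]
  yaw: [-5.8,-5.8,-5.8,-5.8,-5.6,0]
  hand: [0,0,0,0,0,0]
  squeeze: 5

```text
clock: 2.4
ee_pos: [265.7, 595.7, 372.0]
ee_rot: [[-0.996, -0.087, 0.005], [-0.087, 0.996, 0.012], [-0.006, 0.012, -1.0]]
contact_force: [0.1, 0.2, 0.9]
finger_gap: 0.632
gripper_force: 0.0
```

```bash
cat >> h.py <<'E'
def delta(tgt):
    s=sensors.state();R=s['ee_rot'];p=s['ee_pos']
    print(round(s['clock'],2),np.round(p,1),np.round(R[:2,0],3),'F',np.round(s['contact_force'],1),'q',np.round(s['joints'],2))
    for t in tgt:
        print('->',np.round(t,1),'dp cm',np.round(R.T@(np.array(t)-p)/10,2));p=np.array(t)
P=[581.2,-35,3.23]
E
python3 -c "
from h import *
delta([world(P,[32,0,355])])"
```

```text
2.4 [265.7 595.7 372. ] [-0.996 -0.087] F [0.1 0.2 0.9] q [-1.1   0.31 -0.13  1.1   0.04  1.73  0.44]
-> [549.3 -37.8 355. ] dp cm [-22.76 -65.59   1.06]
```

>>> play_rows:
  dp:
    - [-1.26,-3.64,0]
    - [-1.26,-3.64,0]
    - [-1.26,-3.64,0]
    - [-1.26,-3.64,0]
    - [-1.26,-3.64,0]
    - [-1.26,-3.64,0]
    - [-1.26,-3.64,0]
    - [-1.26,-3.64,0]
  yaw: [0,0,0,0,0,0,0,0]
  hand: [0,0,0,0,0,0,0,0]

```text
clock: 3.07
ee_pos: [389.9, 309.8, 363.2]
ee_rot: [[-0.997, -0.083, 0.001], [-0.083, 0.997, 0.001], [-0.001, 0.001, -1.0]]
contact_force: [1.1, 0.3, 0.5]
finger_gap: 0.042
gripper_force: 0.0
```

>>> play_rows:
  dp:
    - [-1.26,-3.64,0]
    - [-1.26,-3.64,0]
    - [-1.26,-3.64,0]
    - [-1.26,-3.64,0]
    - [-1.26,-3.64,0]
    - [-1.26,-3.64,0]
    - [-1.26,-3.64,0]
    - [0,0,0]
  yaw: [0,0,0,0,0,0,0,0]
  hand: [0,0,0,0,0,0,0,0]

```text
clock: 3.73
ee_pos: [500.7, 55.4, 363.3]
ee_rot: [[-0.998, -0.069, 0.002], [-0.069, 0.998, -0.004], [-0.002, -0.004, -1.0]]
contact_force: [-0.6, -0.8, 0.4]
finger_gap: 0.004
gripper_force: 0.0
```

```bash
python3 -c "
from h import *
delta([world(P,[32,0,355])])
m=imaging.camera_model('wrist');print(m)
for c in ('wrist','scene'):
    cv2.imwrite(f'pics/{c}1.png',imaging.get_image(c))
    for n in ('lever_bar','lid_edge','large_button_top','small_button_top'): print(c,n,imaging.spot_point(c,n)[:1])
"
```

```text
3.73 [500.7  55.4 363.3] [-0.998 -0.069] F [-0.6 -0.8  0.4] q [-0.54 -0.03  0.36  1.49  0.02  1.68  1.47]
-> [549.3 -37.8 355. ] dp cm [-4.21 -9.63  0.87]
{'intrinsics': array([[323.09688089,   0.        , 316.52782201],
       [  0.        , 323.09688089, 197.22514111],
       [  0.        ,   0.        ,   1.        ]]), 'tool_from_camera': array([[ 1.15266940e-03, -9.65925056e-01, -2.58819352e-01,
         6.91409577e+01],
       [ 9.99998884e-01,  1.35936535e-03, -6.19648156e-04,
        -8.64673135e-02],
       [ 9.50363740e-04, -2.58818349e-01,  9.65925545e-01,
        -2.02717817e+02],
       [ 0.00000000e+00,  0.00000000e+00,  0.00000000e+00,
         1.00000000e+00]])}
wrist lever_bar []
wrist lid_edge [{'point': [188.6, 125.1], 'score': 0.86}]
wrist large_button_top [{'point': [214.4, 221.6], 'score': 0.56}]
wrist small_button_top [{'point': [259.6, 223.0], 'score': 0.64}]
scene lever_bar [{'point': [291.4, 188.8], 'score': 0.83}]
scene lid_edge [{'point': [246.6, 129.9], 'score': 0.56}]
scene large_button_top []
scene small_button_top []
```

>>> play_rows:
  dp:
    - [-1.4,-3.2,0]
    - [-1.4,-3.2,0]
    - [-1.4,-3.2,0.6]
    - [0,0,0]
    - [0,0,0]
    - [0,0,0]
  yaw: [0,0,0,0,0,0]
  hand: [0,0,0,0,0,0]

```text
clock: 4.73
ee_pos: [548.2, -26.1, 356.8]
ee_rot: [[-0.996, -0.084, -0.001], [-0.084, 0.996, 0.001], [0.001, 0.001, -1.0]]
contact_force: [-0.2, 0.1, 0.4]
finger_gap: 0.006
gripper_force: 0.0
```

Run:
```python
from h import *
delta([world(P,[32,0,355])])
s=sensors.state();cv2.imwrite('pics/wrist2.png',imaging.get_image('wrist'))
m=imaging.camera_model('wrist');T=m['tool_from_camera']
R=s['ee_rot']@T[:3,:3];C=s['ee_rot']@T[:3,3]+s['ee_pos']
for n,z in (('lever_bar',299),('lid_edge',314),('large_button_top',198),('small_button_top',198),('lid_hinge',197),('lever_hinge',182)):
    for q in imaging.spot_point('wrist',n)[:1]:
        d=R@np.linalg.inv(m['intrinsics'])@[*q['point'],1];print(n,np.round(q['point']),round(q['score'],2),np.round(C+d*(z-C[2])/d[2],1))
```

```text
4.73 [548.2 -26.1 356.8] [-0.996 -0.084] F [-0.2  0.1  0.4] q [-0.43  0.07  0.47  1.41 -0.03  1.67  1.69]
-> [549.3 -37.8 355. ] dp cm [-0.02 -1.18  0.18]
lever_bar [303. 237.] 0.61 [585.2 -35.  299. ]
lid_edge [300.  67.] 0.88 [450.4 -46.6 314. ]
large_button_top [286. 188.] 0.75 [568.3 -60.3 198. ]
small_button_top [331. 191.] 0.49 [566.4  -7.9 198. ]
lid_hinge [303.  55.] 0.88 [425.  -50.6 197. ]
lever_hinge [302. 206.] 0.94 [591.9 -40.4 182. ]
```

View pics/wrist2.png

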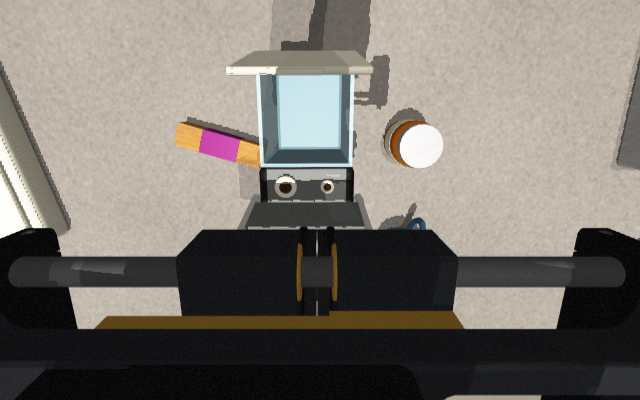

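The wrist view shows the large button at (286,187), the small one at (327,186), and the lever's rear face just beyond the fingers. The pose agrees with the fit to about 5 mm. I'll descend behind the bar.

>>> play_rows:
  dp:
    - [0,-1.2,1]
    - [0,0,2]
    - [0,0,2]
    - [0,0,1.2]
    - [0,0,0]
    - [0,0,0]
  yaw: [0,0,0,0,0,0]
  hand: [0,0,0,0,0,0]

```text
clock: 5.58
ee_pos: [548.9, -39.4, 294.5]
ee_rot: [[-0.997, -0.083, -0.001], [-0.083, 0.997, -0.0], [0.001, -0.0, -1.0]]
contact_force: [-0.3, 0.1, 0.3]
finger_gap: 0.007
gripper_force: 0.0
```

>>> play_rows:
  dp:
    - [-0.5,0,0]
    - [-0.5,0,0]
    - [-0.5,0,0]
    - [-0.5,0,0]
    - [-0.5,0,0]
    - [0,0,0]
    - [0,0,0]
  yaw: [0,0,0,0,0,0,0]
  hand: [0,0,0,0,0,0,0]

```text
clock: 6.17
ee_pos: [574.5, -37.0, 294.7]
ee_rot: [[-0.997, -0.083, -0.001], [-0.083, 0.997, -0.0], [0.001, -0.0, -1.0]]
contact_force: [-0.2, 0.2, -0.2]
finger_gap: 0.006
gripper_force: 0.0
```

>>> play_rows:
  dp:
    - [-0.4,0,0]
    - [-0.4,0,0]
    - [-0.4,0,0]
    - [-0.4,0,0]
    - [0,0,0]
    - [0,0,0]
  yaw: [0,0,0,0,0,0]
  hand: [0,0,0,0,0,0]

```text
clock: 6.67
ee_pos: [590.3, -35.7, 294.8]
ee_rot: [[-0.997, -0.083, -0.0], [-0.083, 0.997, -0.0], [0.0, -0.0, -1.0]]
contact_force: [0.5, 0.1, -0.8]
finger_gap: 0.006
gripper_force: 0.0
```

Run:
```python
from h import *
a=imaging.get_image('scene')[90:330,180:420];b=imaging.get_image('wrist')[150:330,200:440]
cv2.imwrite('pics/c3.png',np.hstack([cv2.resize(a,(400,400)),cv2.resize(b,(400,400))]))
for c in('scene','top'):
    imaging.get_image(c);print(imaging.spot_point(c,'lever_bar')[:1])
```

```text
[{'point': [290.7, 186.2], 'score': 0.62}]
[]
```

View pics/c3.png

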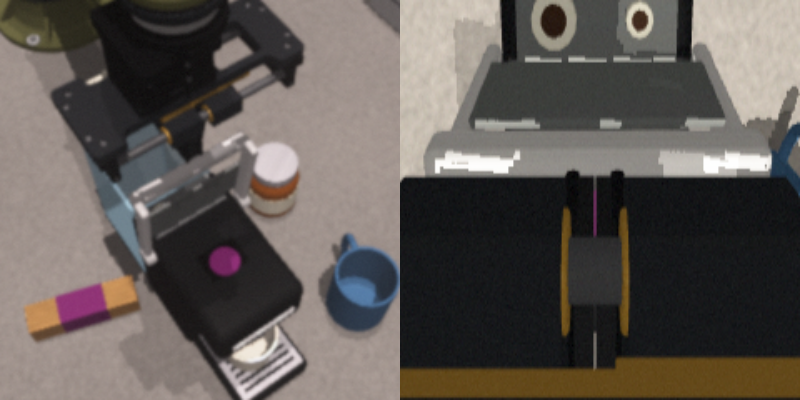

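The bar stands just ahead of the fingers and hasn't moved yet, so I continue gently.

>>> play_rows:
  dp:
    - [-0.4,0,0]
    - [-0.4,0,0]
    - [-0.4,0,0]
    - [0,0,0]
    - [0,0,0]
  yaw: [0,0,0,0,0]
  hand: [0,0,0,0,0]

```text
clock: 7.38
ee_pos: [602.4, -34.6, 294.7]
ee_rot: [[-0.997, -0.083, -0.0], [-0.083, 0.997, -0.0], [0.0, -0.0, -1.0]]
contact_force: [-0.3, 0.4, 0.1]
finger_gap: 0.007
gripper_force: 0.0
```

>>> play_rows:
  dp:
    - [0,0,0.8]
    - [-0.3,0,0]
    - [-0.3,0,0]
    - [-0.3,0,0]
    - [0,0,0]
    - [0,0,0]
  yaw: [0,0,0,0,0,0]
  hand: [0,0,0,0,0,0]

```text
clock: 7.88
ee_pos: [611.3, -33.9, 287.0]
ee_rot: [[-0.997, -0.083, 0.0], [-0.083, 0.997, -0.0], [-0.0, -0.0, -1.0]]
contact_force: [0.3, 0.2, 0.6]
finger_gap: 0.005
gripper_force: 0.0
```

Run:
```python
from h import *
b=imaging.get_image('wrist')[130:330,180:460];a=imaging.get_image('scene')[90:290,200:400]
cv2.imwrite('pics/c4.png',np.hstack([cv2.resize(a,(400,400)),cv2.resize(b,(400,400))]))
imaging.get_image('scene');print(imaging.spot_point('scene','lever_bar')[:1])
```

```text
[{'point': [293.1, 187.4], 'score': 0.65}]
```

View pics/c4.png

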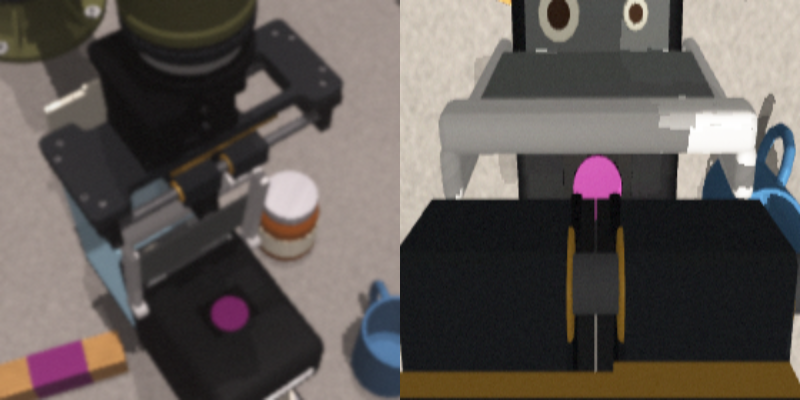

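Run:
```python
from h import *
a=imaging.get_image('scene')[120:240,220:370];cv2.imwrite('pics/c5.png',cv2.resize(a,(750,600),interpolation=2))
s=sensors.state();w=imaging.get_image('wrist')
def rayc(c,uv):
    m=imaging.camera_model(c)
    if c=='wrist':
        T=m['tool_from_camera'];R=s['ee_rot']@T[:3,:3];C=s['ee_rot']@T[:3,3]+s['ee_pos']
    else: R=m['R'].T;C=-R@m['t']
    d=R@np.linalg.inv(m['intrinsics'])@[*uv,1];return C,d
for c,uv in(('wrist',(318.6,192)),('top',(367.5,160)),('top',(373,170)),('scene',(296,193)),('scene',(292,188))):
    C,d=rayc(c,uv);print(c,uv,[np.round(C+d*(z-C[2])/d[2])[:2].tolist() for z in(260,275,290,300,310)])
for th in(1,1.1,1.2,1.3,1.4):print(th,np.round(world([585,-35.5,3.225],loc('lever_bar',th,0))))
print(imaging.spot_in('wrist','lever_bar')[:1],imaging.spot_in('wrist','lever')[:1],imaging.spot_in('scene','lever_bar')[:1])
```

```text
wrist (318.6, 192) [[599.0, -34.0], [596.0, -34.0], [592.0, -34.0], [589.0, -35.0], [587.0, -35.0]]
top (367.5, 160) [[602.0, -39.0], [600.0, -38.0], [597.0, -36.0], [596.0, -35.0], [594.0, -34.0]]
top (373, 170) [[584.0, -49.0], [582.0, -47.0], [580.0, -45.0], [579.0, -44.0], [578.0, -43.0]]
scene (296, 193) [[569.0, -23.0], [578.0, -26.0], [586.0, -30.0], [592.0, -33.0], [598.0, -35.0]]
scene (292, 188) [[556.0, -24.0], [565.0, -28.0], [574.0, -31.0], [580.0, -34.0], [586.0, -36.0]]
1 [632. -32. 292.]
1.1 [621. -33. 295.]
1.2 [609. -33. 298.]
1.3 [598. -34. 299.]
1.4 [586. -35. 299.]
[{'rect': [209.2, 151.5, 430.3, 228.9], 'score': 0.77}] [{'rect': [208.4, 148.7, 434.6, 229.6], 'score': 0.56}] []
```

View pics/c5.png

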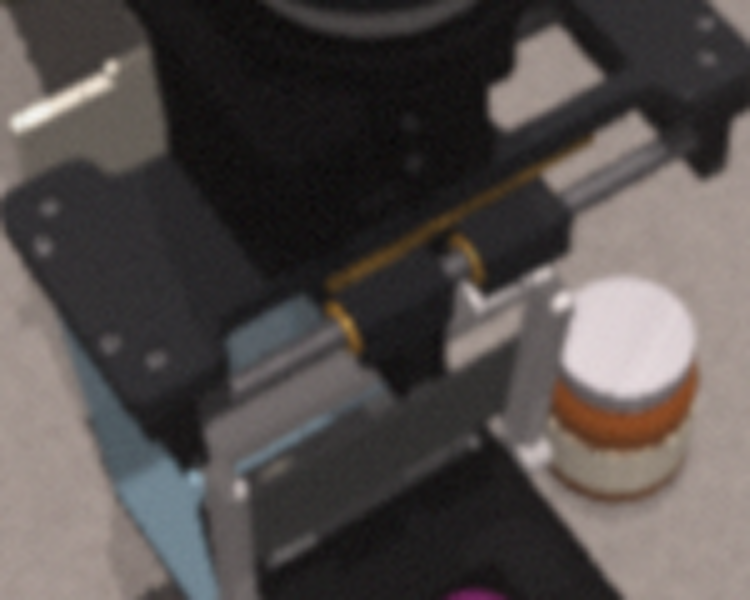

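Run:
```python
from h import *
for z in(287,297,307,317,327,337):print(z,np.round(proj('scene',np.array([611,-34,z]))),np.round(proj('top',np.array([611,-34,z]))))
s=sensors.state();m=imaging.camera_model('wrist');T=np.linalg.inv(m['tool_from_camera'])
for p in([0,0,0],[9.5,0,0],[0,0,-20],[9.5,0,-20],[9.5,0,-40]):
    q=m['intrinsics']@(T[:3,:3]@p+T[:3,3]);print(p,np.round(q[:2]/q[2]))
w=imaging.get_image('wrist');cv2.imwrite('pics/c6.png',cv2.resize(w[180:260,270:370],(800,600)))
```

```text
287 [301. 206.] [366. 152.]
297 [301. 203.] [367. 151.]
307 [301. 200.] [367. 150.]
317 [301. 197.] [368. 149.]
327 [300. 193.] [369. 148.]
337 [300. 190.] [370. 147.]
[0, 0, 0] [317. 219.]
[9.5, 0, 0] [317. 205.]
[0, 0, -20] [317. 230.]
[9.5, 0, -20] [317. 215.]
[9.5, 0, -40] [317. 226.]
```

View pics/c6.png

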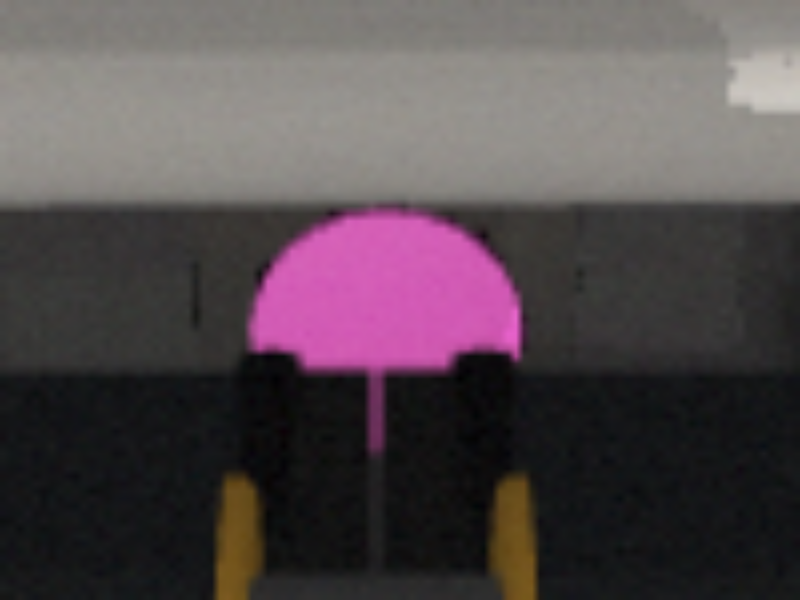

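The crop shows that the fingers are in front of the bar. The tip sits at wrist row 227 and near scene (304,197), so the real tip is about 20–30 mm above the reported TCP. The fingers therefore passed over the bar. I'll go up, back behind it, and down deeper.

>>> play_rows:
  dp:
    - [0,0,-2]
    - [0,0,-3]
    - [3,0,0]
    - [3.4,0,0]
    - [0,0,0]
    - [0,0,3.2]
    - [0,0,3]
    - [0,0,2]
  yaw: [0,0,0,0,0,0,0,0]
  hand: [0,0,0,0,0,0,0,0]

```text
clock: 9.05
ee_pos: [546.3, -39.1, 252.9]
ee_rot: [[-0.997, -0.083, -0.001], [-0.083, 0.997, 0.001], [0.001, 0.001, -1.0]]
contact_force: [-0.2, 0.2, -0.9]
finger_gap: 0.004
gripper_force: 0.0
```

>>> play_rows:
  dp:
    - [0,0,0]
    - [-0.4,0,0]
    - [-0.4,0,0]
    - [-0.4,0,0]
    - [-0.4,0,0]
    - [-0.4,0,0]
    - [0,0,0]
  yaw: [0,0,0,0,0,0,0]
  hand: [0,0,0,0,0,0,0]

```text
clock: 9.63
ee_pos: [568.4, -37.4, 255.4]
ee_rot: [[-0.997, -0.083, 0.001], [-0.083, 0.997, -0.0], [-0.001, -0.0, -1.0]]
contact_force: [-0.6, 0.5, 0.5]
finger_gap: 0.006
gripper_force: 0.0
```

>>> play_rows:
  dp:
    - [-0.4,0,0]
    - [-0.4,0,0]
    - [0,0,0]
    - [0,0,0]
  yaw: [0,0,0,0]
  hand: [0,0,0,0]

```text
clock: 9.97
ee_pos: [575.4, -37.0, 255.0]
ee_rot: [[-0.997, -0.083, 0.0], [-0.083, 0.997, -0.0], [-0.0, -0.0, -1.0]]
contact_force: [0.2, 0.4, 0.7]
finger_gap: 0.006
gripper_force: 0.4
```

>>> play_rows:
  dp:
    - [-0.4,0,0]
    - [-0.4,0,0]
    - [0,0,0]
    - [0,0,0]
  yaw: [0,0,0,0]
  hand: [0,0,0,0]

```text
clock: 10.3
ee_pos: [583.7, -36.3, 254.9]
ee_rot: [[-0.997, -0.083, 0.001], [-0.083, 0.997, -0.0], [-0.001, -0.0, -1.0]]
contact_force: [-0.8, -0.5, 1.7]
finger_gap: 0.003
gripper_force: 0.5
```

>>> play_rows:
  dp:
    - [-0.4,0,0]
    - [-0.4,0,0]
    - [-0.4,0,0]
    - [0,0,0]
    - [0,0,0]
  yaw: [0,0,0,0,0]
  hand: [0,0,0,0,0]

```text
clock: 10.72
ee_pos: [595.7, -35.1, 254.7]
ee_rot: [[-0.997, -0.083, 0.0], [-0.083, 0.997, -0.0], [-0.0, -0.0, -1.0]]
contact_force: [-0.8, 0.1, 0.1]
finger_gap: 0.008
gripper_force: 0.3
```

Run:
```python
from h import *
for c in('scene','wrist'):
    im=imaging.get_image(c);print(c,imaging.spot_point(c,'lever_bar')[:1],imaging.spot_in(c,'lever')[:1])
    if c=='scene':a=im[110:260,220:370]
    else:b=im[130:330,220:420]
cv2.imwrite('pics/c7.png',np.hstack([cv2.resize(a,(400,400)),cv2.resize(b,(400,400))]))
```

```text
scene [] [{'rect': [264.2, 181.1, 342.7, 243.4], 'score': 0.61}]
wrist [] [{'rect': [225.1, 168.4, 415.0, 293.2], 'score': 0.74}]
```

View pics/c7.png

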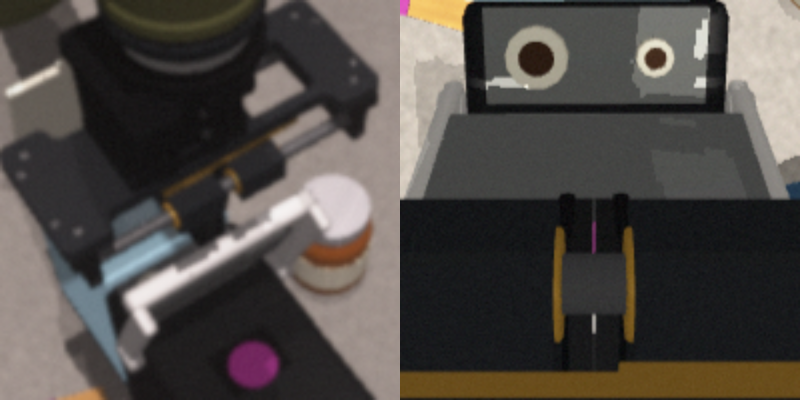

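The lever has now moved forward. The bar mid is at scene (304,202), ahead of the fingers, and the force is small.

Run:
```python
from h import *
P=[585,-35.5,3.225]
for th in np.arange(0,1.45,.1):
    X=world(P,loc('lever_bar',th,0));print(round(th,2),np.round(X),np.round(proj('scene',X)),np.round(proj('top',X)))
```

```text
0.0 [705. -26. 206.] [334. 270.] [357. 112.]
0.1 [702. -26. 217.] [333. 266.] [358. 111.]
0.2 [698. -26. 228.] [332. 262.] [359. 112.]
0.3 [692. -27. 239.] [330. 257.] [359. 113.]
0.4 [686. -27. 249.] [328. 251.] [360. 115.]
0.5 [679. -28. 258.] [326. 246.] [361. 117.]
0.6 [671. -28. 267.] [323. 240.] [362. 120.]
0.7 [662. -29. 274.] [320. 233.] [363. 124.]
0.8 [653. -30. 281.] [316. 227.] [363. 129.]
0.9 [642. -31. 287.] [313. 220.] [364. 134.]
1.0 [632. -32. 292.] [309. 214.] [365. 140.]
1.1 [621. -33. 295.] [305. 208.] [366. 146.]
1.2 [609. -33. 298.] [301. 202.] [367. 152.]
1.3 [598. -34. 299.] [297. 196.] [367. 159.]
1.4 [586. -35. 299.] [293. 191.] [368. 166.]
```

>>> play_rows:
  dp:
    - [-0.7,0,-0.25]
    - [-0.7,0,-0.25]
    - [-0.7,0,-0.2]
    - [-0.8,0,0.25]
    - [-0.8,0,0.25]
    - [-0.7,0,0.3]
    - [0,0,0]
    - [0,0,0]
  yaw: [0,0,0,0,0,0,0,0]
  hand: [0,0,0,0,0,0,0,0]

```text
clock: 11.68
ee_pos: [639.9, -31.6, 253.6]
ee_rot: [[-0.997, -0.083, 0.001], [-0.083, 0.997, -0.0], [-0.001, -0.0, -1.0]]
contact_force: [0.4, -0.1, -0.1]
finger_gap: 0.007
gripper_force: 0.0
```

```bash
cat > look.py <<'E'
from h import *
a=imaging.get_image('scene')
for n in('lever_bar','lid_edge'):print(n,imaging.spot_point('scene',n)[:1])
g=cv2.cvtColor(a,6)
w=imaging.get_image('wrist');print('wrist',imaging.spot_in('wrist','lever')[:1])
t=imaging.get_image('top');
for n in('lever_bar','lid_edge'):print('top',n,imaging.spot_point('top',n)[:1])
r=imaging.silhouettes('scene','lever')
if r:
    ys,xs=np.where(r[0]['region']);i=xs>xs.max()-4;j=xs<xs.min()+4;print('lever mask',r[0]['rect'],'right y',ys[i].min(),'left y',ys[j].min())
E
python3 look.py
```

```text
lever_bar [{'point': [314.7, 219.3], 'score': 0.75}]
lid_edge [{'point': [246.8, 128.6], 'score': 0.88}]
wrist [{'rect': [218.8, 116.5, 424.8, 230.1], 'score': 0.68}]
top lever_bar []
top lid_edge []
lever mask [264.9, 199.9, 358.7, 258.6] right y 207 left y 238
```

>>> play_rows:
  dp:
    - [0,0,1]
    - [-0.6,0,0.5]
    - [-0.6,0,0.5]
    - [-0.6,0,0.5]
    - [0,0,0]
    - [0,0,0]
  yaw: [0,0,0,0,0,0]
  hand: [0,0,0,0,0,0]

```text
clock: 12.63
ee_pos: [656.8, -29.9, 227.5]
ee_rot: [[-0.997, -0.083, -0.002], [-0.083, 0.997, -0.0], [0.002, -0.0, -1.0]]
contact_force: [0.5, 0.1, -0.1]
finger_gap: 0.006
gripper_force: 0.0
```

```bash
python3 look.py
```

```text
lever_bar [{'point': [324.1, 236.7], 'score': 0.56}]
lid_edge [{'point': [247.3, 128.8], 'score': 0.75}]
wrist [{'rect': [214.2, 93.1, 427.9, 230.2], 'score': 0.57}]
top lever_bar []
top lid_edge []
lever mask [280.3, 215.7, 365.2, 278.2] right y 223 left y 250
```

>>> play_rows:
  dp:
    - [-0.6,0,0.5]
    - [-0.6,0,0.6]
    - [-0.6,0,0.6]
    - [-0.6,0,0.6]
    - [0,0,0]
    - [0,0,0]
  yaw: [0,0,0,0,0,0]
  hand: [0,0,0,0,0,0]

```text
clock: 13.58
ee_pos: [681.2, -27.9, 204.8]
ee_rot: [[-0.997, -0.083, -0.001], [-0.083, 0.997, -0.0], [0.001, -0.0, -1.0]]
contact_force: [0.3, -0.5, -0.0]
finger_gap: 0.006
gripper_force: 0.0
```

```bash
python3 look.py
```

```text
lever_bar [{'point': [330.9, 252.7], 'score': 0.71}]
lid_edge [{'point': [246.7, 126.9], 'score': 0.6}]
wrist [{'rect': [209.5, 0.0, 427.2, 232.7], 'score': 0.68}]
top lever_bar [{'point': [292.0, 211.2], 'score': 0.33}]
top lid_edge []
lever mask [295.0, 234.3, 368.2, 291.3] right y 235 left y 269
```

>>> play_rows:
  dp:
    - [-0.5,0,0.6]
    - [-0.5,0,0.6]
    - [-0.4,0,0.6]
    - [-0.2,0,0.6]
    - [0,0,0]
    - [0,0,0]
  yaw: [0,0,0,0,0,0]
  hand: [0,0,0,0,0,0]

```text
clock: 14.53
ee_pos: [696.7, -26.7, 180.8]
ee_rot: [[-0.997, -0.083, -0.001], [-0.083, 0.997, -0.0], [0.001, 0.0, -1.0]]
contact_force: [1.3, 0.2, -0.1]
finger_gap: 0.003
gripper_force: 0.0
```

>>> play_rows:
  dp:
    - [0,0,0.2]
    - [0,0,0.2]
    - [0,0,0]
    - [0,0,0]
  yaw: [0,0,0,0]
  hand: [0,0,0,0]

```text
clock: 14.87
ee_pos: [696.7, -26.8, 178.1]
ee_rot: [[-0.997, -0.083, 0.0], [-0.083, 0.997, 0.0], [-0.0, 0.0, -1.0]]
contact_force: [1.0, 1.1, 0.6]
finger_gap: 0.003
gripper_force: 0.2
```

```bash
python3 look.py
```

```text
lever_bar [{'point': [333.9, 264.5], 'score': 0.65}]
lid_edge [{'point': [248.6, 126.9], 'score': 0.95}]
wrist [{'rect': [194.9, 15.2, 445.8, 229.7], 'score': 0.95}]
top lever_bar []
top lid_edge []
lever mask [261.7, 234.5, 369.1, 295.3] right y 248 left y 235
```

>>> play_rows:
  dp:
    - [0,0,0.3]
    - [0,0,0.3]
    - [0,0,0.2]
    - [0,0,0]
    - [0,0,0]
  yaw: [0,0,0,0,0]
  hand: [0,0,0,0,0]

```text
clock: 15.73
ee_pos: [696.4, -26.8, 169.5]
ee_rot: [[-0.997, -0.083, -0.001], [-0.083, 0.997, 0.0], [0.001, 0.0, -1.0]]
contact_force: [0.8, 0.1, 0.2]
finger_gap: 0.008
gripper_force: 0.3
```

>>> play_rows:
  dp:
    - [0,0,0.2]
    - [0,0,0.2]
    - [0,0,0]
    - [0,0,0]
  yaw: [0,0,0,0]
  hand: [0,0,0,0]

```text
clock: 16.07
ee_pos: [697.1, -26.8, 166.9]
ee_rot: [[-0.997, -0.083, 0.001], [-0.083, 0.997, 0.0], [-0.001, 0.0, -1.0]]
contact_force: [-0.5, -0.1, 4.5]
finger_gap: 0.005
gripper_force: 2.5
```

>>> play_rows:
  dp:
    - [0,0,0.1]
    - [0,0,0.1]
    - [0,0,0]
    - [0,0,0]
  yaw: [0,0,0,0]
  hand: [0,0,0,0]

```text
clock: 16.4
ee_pos: [697.1, -26.8, 166.7]
ee_rot: [[-0.997, -0.083, 0.002], [-0.083, 0.997, 0.001], [-0.002, 0.001, -1.0]]
contact_force: [-3.2, 0.4, 11.7]
finger_gap: -0.001
gripper_force: 5.8
```

```bash
python3 look.py
```

```text
lever_bar [{'point': [338.5, 268.4], 'score': 0.57}]
lid_edge [{'point': [247.3, 128.7], 'score': 0.82}]
wrist [{'rect': [186.0, 8.6, 455.4, 227.9], 'score': 0.63}]
top lever_bar []
top lid_edge []
lever mask [265.1, 235.3, 366.9, 299.1] right y 254 left y 237
```

The lever is at its stop: the force jumped to 12 N, and it read 4.5 N with the TCP at z 167. The true tip is therefore about 39 mm above the reported TCP. Next is the lid.

>>> play_rows:
  dp:
    - [0,0,-3.6]
    - [0,0,-3.6]
    - [0,0,-3.6]
    - [0,0,-3.7]
    - [3.4,-0.3,0]
    - [3.4,-0.3,0]
    - [3.4,-0.3,0]
    - [3.4,-0.3,0]
  yaw: [0,0,0,0,0,0,0,0]
  hand: [0,0,0,0,0,0,0,0]

```text
clock: 17.52
ee_pos: [560.4, -50.6, 307.8]
ee_rot: [[-0.997, -0.083, -0.002], [-0.083, 0.997, -0.001], [0.002, -0.001, -1.0]]
contact_force: [-0.8, -0.3, 1.3]
finger_gap: 0.007
gripper_force: 0.0
```

>>> play_rows:
  dp:
    - [3.4,-0.4,0]
    - [3.4,-0.4,0]
    - [3.4,-0.5,0]
    - [3.6,0,0]
    - [0,0,0]
    - [0,0,0]
    - [0,0,0]
  yaw: [0,0,0,0,0,0,0]
  hand: [0,0,0,0,0,0,0]

```text
clock: 18.1
ee_pos: [426.0, -74.2, 308.9]
ee_rot: [[-0.997, -0.083, 0.001], [-0.083, 0.997, 0.0], [-0.001, 0.0, -1.0]]
contact_force: [-0.3, 0.3, 0.9]
finger_gap: 0.004
gripper_force: 0.0
```

```bash
python3 look.py
python3 - <<'E'
from h import *
delta([])
P=[585,-35.5,3.225]
for th in np.arange(0,1.45,.1):
    X=world(P,loc('lid_edge',0,th));print(round(th,2),np.round(X),np.round(proj('scene',X)),np.round(proj('top',X)))
E
```

```text
lever_bar [{'point': [331.4, 268.8], 'score': 0.66}]
lid_edge [{'point': [248.7, 130.7], 'score': 0.85}]
wrist []
top lever_bar [{'point': [359.3, 112.6], 'score': 0.6}]
top lid_edge [{'point': [375.4, 251.2], 'score': 0.61}]
lever mask [262.9, 202.3, 368.9, 303.5] right y 247 left y 236
18.55 [426.  -74.4 308.7] [-0.997 -0.083] F [ 1.3  0.4 -0.3] q [-0.43 -0.22  0.45  1.75  0.1   1.59  1.67]
0.0 [542. -39. 201.] [283. 203.] [364. 196.]
0.1 [541. -39. 213.] [282. 199.] [365. 196.]
0.2 [539. -39. 225.] [281. 195.] [365. 197.]
0.3 [536. -40. 236.] [280. 190.] [366. 198.]
0.4 [531. -40. 247.] [278. 185.] [367. 200.]
0.5 [526. -40. 258.] [276. 180.] [368. 203.]
0.6 [519. -41. 268.] [273. 174.] [369. 207.]
0.7 [511. -42. 277.] [270. 168.] [370. 211.]
0.8 [503. -42. 286.] [267. 162.] [371. 216.]
0.9 [494. -43. 293.] [264. 155.] [372. 221.]
1.0 [484. -44. 300.] [261. 149.] [373. 227.]
1.1 [473. -45. 306.] [257. 143.] [374. 234.]
1.2 [462. -46. 310.] [253. 137.] [375. 241.]
1.3 [451. -47. 314.] [250. 132.] [376. 248.]
1.4 [439. -48. 316.] [246. 126.] [376. 256.]
```

>>> play_rows:
  dp:
    - [0.4,0,0]
    - [0,0,1.5]
    - [0,0,1.5]
    - [0,0,1.7]
    - [0,0,0]
    - [0,0,0]
  yaw: [0,0,0,0,0,0]
  hand: [0,0,0,0,0,0]

```text
clock: 19.05
ee_pos: [421.1, -74.7, 261.7]
ee_rot: [[-0.997, -0.083, -0.001], [-0.083, 0.997, 0.0], [0.001, 0.0, -1.0]]
contact_force: [-0.4, -0.1, -0.3]
finger_gap: 0.006
gripper_force: 0.0
```

```bash
python3 look.py
```

```text
lever_bar [{'point': [336.9, 270.6], 'score': 0.73}]
lid_edge [{'point': [247.5, 128.6], 'score': 0.9}]
wrist [{'rect': [279.1, 160.6, 463.8, 313.5], 'score': 0.28}]
top lever_bar [{'point': [359.7, 110.1], 'score': 0.7}]
top lid_edge [{'point': [375.6, 249.8], 'score': 0.67}]
lever mask [375.6, 229.4, 418.8, 291.8] right y 245 left y 257
```

>>> play_rows:
  dp:
    - [-0.8,0,0]
    - [-0.8,0,0]
    - [-0.8,0,0]
    - [-0.8,0,0]
    - [-0.8,0,0.2]
    - [0,0,0]
    - [0,0,0]
  yaw: [0,0,0,0,0,0,0]
  hand: [0,0,0,0,0,0,0]

```text
clock: 20.08
ee_pos: [462.0, -71.4, 259.5]
ee_rot: [[-0.997, -0.083, -0.001], [-0.083, 0.997, -0.001], [0.001, -0.001, -1.0]]
contact_force: [0.0, -1.2, -0.0]
finger_gap: 0.008
gripper_force: 0.0
```

```bash
python3 look.py
```

```text
lever_bar [{'point': [336.3, 270.2], 'score': 0.87}]
lid_edge []
wrist [{'rect': [270.5, 150.3, 446.9, 245.7], 'score': 0.57}]
top lever_bar [{'point': [362.8, 111.4], 'score': 0.85}]
top lid_edge [{'point': [373.6, 234.3], 'score': 0.84}]
lever mask [262.2, 201.2, 369.1, 298.3] right y 248 left y 236
```

>>> play_rows:
  dp:
    - [-0.7,0,0.4]
    - [-0.8,0,0.5]
    - [-0.7,0,0.5]
    - [-0.8,0,0.7]
    - [-0.9,0,0.8]
    - [0,0,0]
    - [0,0,0]
  yaw: [0,0,0,0,0,0,0]
  hand: [0,0,0,0,0,0,0]

```text
clock: 21.12
ee_pos: [500.4, -68.1, 229.7]
ee_rot: [[-0.997, -0.083, -0.003], [-0.083, 0.997, -0.001], [0.003, -0.001, -1.0]]
contact_force: [0.8, -0.3, 0.2]
finger_gap: 0.014
gripper_force: 0.0
```

```bash
python3 look.py
```

```text
lever_bar [{'point': [335.3, 268.5], 'score': 0.73}]
lid_edge [{'point': [270.4, 171.1], 'score': 0.91}]
wrist []
top lever_bar [{'point': [360.4, 112.0], 'score': 0.93}]
top lid_edge [{'point': [372.0, 207.4], 'score': 0.95}]
lever mask [262.3, 205.8, 369.0, 302.7] right y 248 left y 236
```

>>> play_rows:
  dp:
    - [-0.5,0,0.7]
    - [-0.4,0,0.7]
    - [-0.3,0,0.7]
    - [0,0,0.8]
    - [0,0,0.8]
    - [0,0,0]
    - [0,0,0]
  yaw: [0,0,0,0,0,0,0]
  hand: [0,0,0,0,0,0,0]

```text
clock: 22.15
ee_pos: [511.8, -67.2, 193.0]
ee_rot: [[-0.997, -0.083, -0.002], [-0.083, 0.997, -0.0], [0.002, 0.0, -1.0]]
contact_force: [-0.3, -0.7, -0.1]
finger_gap: 0.005
gripper_force: 0.0
```

>>> play_rows:
  dp:
    - [0,0,0.5]
    - [0,0,0.5]
    - [0,0,0.5]
    - [0,0,0.3]
    - [0,0,0]
    - [0,0,0]
  yaw: [0,0,0,0,0,0]
  hand: [0,0,0,0,0,0]

```text
clock: 22.65
ee_pos: [512.3, -67.2, 175.7]
ee_rot: [[-0.997, -0.083, -0.001], [-0.083, 0.997, 0.0], [0.001, 0.0, -1.0]]
contact_force: [-0.5, -0.0, -0.3]
finger_gap: 0.008
gripper_force: 0.0
```

```bash
python3 look.py
```

```text
lever_bar [{'point': [334.0, 268.2], 'score': 0.97}]
lid_edge [{'point': [280.8, 197.5], 'score': 0.6}]
wrist []
top lever_bar [{'point': [360.2, 111.6], 'score': 0.66}]
top lid_edge [{'point': [366.2, 200.4], 'score': 0.59}]
lever mask [262.3, 200.9, 369.5, 299.3] right y 249 left y 237
```

Lid at about 0.13 rad; continue down in small steps.

>>> play_rows:
  dp:
    - [0,0,0.4]
    - [0,0,0.4]
    - [0,0,0.2]
    - [0,0,0]
    - [0,0,0]
  yaw: [0,0,0,0,0]
  hand: [0,0,0,0,0]

```text
clock: 23.52
ee_pos: [512.2, -67.2, 165.6]
ee_rot: [[-0.997, -0.083, -0.001], [-0.083, 0.997, -0.0], [0.001, 0.0, -1.0]]
contact_force: [0.4, 0.1, -0.4]
finger_gap: 0.005
gripper_force: 0.0
```

>>> play_rows:
  dp:
    - [0,0,0.2]
    - [0,0,0.1]
    - [0,0,0]
    - [0,0,0]
  yaw: [0,0,0,0]
  hand: [0,0,0,0]

```text
clock: 23.85
ee_pos: [512.4, -67.2, 162.9]
ee_rot: [[-0.997, -0.083, -0.0], [-0.083, 0.997, 0.0], [0.0, 0.0, -1.0]]
contact_force: [0.6, -0.4, -0.7]
finger_gap: 0.003
gripper_force: 0.0
```

>>> play_rows:
  dp:
    - [0,0,0.1]
    - [0,0,0.1]
    - [0,0,0]
    - [0,0,0]
  yaw: [0,0,0,0]
  hand: [0,0,0,0]

```text
clock: 24.18
ee_pos: [512.7, -67.2, 161.8]
ee_rot: [[-0.997, -0.083, 0.001], [-0.083, 0.997, 0.0], [-0.001, 0.0, -1.0]]
contact_force: [-2.4, 0.6, 5.1]
finger_gap: 0.006
gripper_force: 2.7
```

>>> play_rows:
  dp:
    - [0,0,0.1]
    - [0,0,0.1]
    - [0,0,0]
    - [0,0,0]
  yaw: [0,0,0,0]
  hand: [0,0,0,0]

```text
clock: 24.52
ee_pos: [512.7, -67.2, 161.5]
ee_rot: [[-0.997, -0.083, 0.001], [-0.083, 0.997, 0.001], [-0.001, 0.001, -1.0]]
contact_force: [-5.4, 0.5, 14.5]
finger_gap: 0.005
gripper_force: 7.4
```

Lid is at its stop too (14 N). The tip offset again comes out at 39 mm. Now I'll go above the large button.

>>> play_rows:
  dp:
    - [0,0,-2]
    - [0,0,-2]
    - [-2.6,0.1,0]
    - [-2.65,0.05,0]
    - [0,0,0]
    - [0,0,0]
    - [0,0,0]
  yaw: [0,0,0,0,0,0,0]
  hand: [0,0,0,0,0,0,0]

```text
clock: 25.1
ee_pos: [563.9, -61.7, 198.3]
ee_rot: [[-0.997, -0.082, -0.002], [-0.082, 0.997, -0.001], [0.002, -0.0, -1.0]]
contact_force: [-0.9, -0.2, -0.2]
finger_gap: 0.002
gripper_force: 0.0
```

```bash
python3 look.py
python3 - <<'E'
from h import *
delta([[565,-61,170]])
a=imaging.get_image('scene')[140:320,200:400];b=imaging.get_image('wrist')[0:300,120:520]
cv2.imwrite('pics/c8.png',np.hstack([cv2.resize(a,(400,400)),cv2.resize(b,(400,400))]))
E
```

```text
lever_bar [{'point': [333.6, 270.1], 'score': 0.76}]
lid_edge [{'point': [279.0, 205.2], 'score': 0.53}]
wrist []
top lever_bar [{'point': [364.0, 113.2], 'score': 0.87}]
top lid_edge [{'point': [365.5, 195.9], 'score': 0.96}]
lever mask [262.5, 203.3, 368.3, 299.8] right y 248 left y 237
25.55 [564.6 -61.4 199.2] [-0.997 -0.083] F [-0.2 -0.2  0.6] q [-0.41  0.14  0.52  1.65 -0.07  1.36  1.78]
-> [565 -61 170] dp cm [-0.04  0.03  2.92]
```

View pics/c8.png

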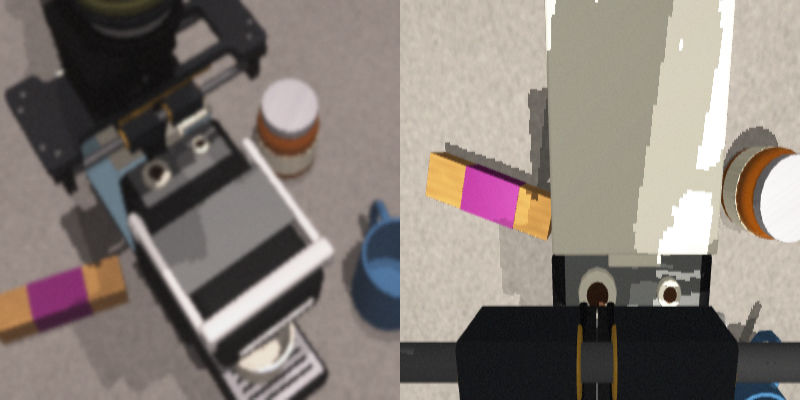

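Lid and lever are both shut, and the fingers line up over the large button (wrist crop (597,290)). Now I press it.

>>> play_rows:
  dp:
    - [0,0,1.3]
    - [0,0,1.3]
    - [0,0,1.1]
    - [0,0,0]
    - [0,0,0]
    - [0,0,0]
  yaw: [0,0,0,0,0,0]
  hand: [0,0,0,0,0,0]

```text
clock: 26.15
ee_pos: [565.1, -61.5, 162.5]
ee_rot: [[-0.997, -0.083, 0.001], [-0.083, 0.997, -0.0], [-0.001, -0.0, -1.0]]
contact_force: [-0.0, -0.4, -0.2]
finger_gap: 0.006
gripper_force: 0.0
```

>>> play_rows:
  dp:
    - [0,0,0.2]
    - [0,0,0.2]
    - [0,0,0.2]
    - [0,0,0]
    - [0,0,0]
    - [0,0,0]
  yaw: [0,0,0,0,0,0]
  hand: [0,0,0,0,0,0]

```text
clock: 26.65
ee_pos: [565.3, -61.4, 156.6]
ee_rot: [[-0.997, -0.083, 0.001], [-0.083, 0.997, 0.0], [-0.001, -0.0, -1.0]]
contact_force: [0.9, -0.7, 3.5]
finger_gap: 0.006
gripper_force: 1.3
```

>>> play_rows:
  dp:
    - [0,0,0.2]
    - [0,0,0.1]
    - [0,0,0]
    - [0,0,0]
    - [0,0,0]
  yaw: [0,0,0,0,0]
  hand: [0,0,0,0,0]

```text
clock: 27.07
ee_pos: [565.3, -61.4, 153.9]
ee_rot: [[-0.997, -0.083, 0.002], [-0.083, 0.997, 0.0], [-0.002, 0.0, -1.0]]
contact_force: [0.3, 0.3, 6.5]
finger_gap: 0.005
gripper_force: 3.3
```

Fully pressed (6.5 N after about 5 mm of travel). Now I retract.

>>> play_rows:
  dp:
    - [0,0,-0.5]
    - [0,0,-1]
    - [0,0,-3]
    - [0,0,-3]
    - [0,0,-3]
    - [0,0,0]
    - [0,0,0]
    - [0,0,0]
  yaw: [0,0,0,0,0,0,0,0]
  hand: [0,0,0,0,0,0,0,0]

```text
clock: 27.73
ee_pos: [564.0, -61.2, 257.4]
ee_rot: [[-0.997, -0.083, -0.002], [-0.083, 0.997, 0.0], [0.001, 0.0, -1.0]]
contact_force: [-0.1, -0.3, -0.6]
finger_gap: 0.011
gripper_force: 0.0
```

```bash
python3 look.py; python3 -c "
from h import *
delta([]);print(robot.job_done())"
```

```text
lever_bar [{'point': [332.6, 267.4], 'score': 0.89}]
lid_edge [{'point': [283.7, 204.8], 'score': 0.61}]
wrist [{'rect': [269.8, 213.4, 423.1, 303.3], 'score': 0.88}]
top lever_bar [{'point': [361.0, 113.1], 'score': 0.74}]
top lid_edge [{'point': [363.7, 198.2], 'score': 0.75}]
lever mask [265.9, 202.7, 369.6, 299.4] right y 249 left y 236
28.18 [564.5 -61.4 257.6] [-0.997 -0.083] F [0.2 0.2 0. ] q [-0.41  0.12  0.53  1.56 -0.06  1.48  1.77]
the job is handed in; nothing more can be done
None
```

I pushed the lever and tank lid to their stops, pressed the large-cup button fully (6.5 N) and released it, then handed the job in at about 28 s with the arm clear; no verdict was returned.

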